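# Make up two spare-part kits from the stock tray

## Task

Make up two repair kits from the wooden stock tray. The gear kit goes in the long three-compartment tray: the gear with the hub in the wide end compartment, the smaller ball bearing in the middle one and the square key bar in the narrow one; the idler kit goes in the short two-compartment tray: the pillow block in the wide compartment and the pinion in the narrow one. Set every part down gently, without dropping it, flat on the compartment's floor and the same way up as it lay in stock, and leave the large bearing and the gear without a hub where they lie.

Things in the scene. Friction and masses are not known exactly. Their poses are not given: they have to be found in the camera images.
- tray3: Longer kit tray: shallow grey plastic, black floor liner, 236 x 120 x 18 mm, THREE compartments in a row along x: wide x -114 to -30 (centre -72), middle -26 to +48 (centre +11), narrow +52 to +114 mm (centre +83). Fixed. Origin: centre of the underside; x along its length, z up. Compartments are 112 mm across in y (-56 to +56); floor top at z = 4; walls and dividers 4 thick, tops at z = 18 (mm).
- tray2: Shorter kit tray: shallow grey plastic, black floor liner, 158 x 120 x 18 mm, TWO compartments in a row along x: wide x -75 to +9 (centre -33), narrow +13 to +75 mm (centre +44). Fixed. Origin: centre of the underside; x along its length, z up. Compartments are 112 mm across in y (-56 to +56); floor top at z = 4; walls and dividers 4 thick, tops at z = 18 (mm).
- stock_tray: Wooden stock tray between the kit trays, plywood floor, inside 320 (x) x 345 mm (y), walls 9 mm thick and 30 mm high. Fixed. Origin: centre of its underside; its floor's top is at z = 6 mm. Nine parts lie in it, roughly three by three, centres at least 85 mm apart; a hexagon nut and a small angle bracket among them are not wanted.
- hub_gear_hub (a point): Hub gear, in stock: dark steel spur gear 60 mm over the teeth, 14 mm thick, lying flat, with a round hub 28 mm in diameter standing 20 mm up from its top face (34 mm high in all; 0.34 kg). Point: centre of the hub, 24 mm above the gear's underside; z up. Grip the hub, fingertips just above the toothed disc.
- bearing_small_mid (a point): Small ball bearing, in stock: bright steel ring, 40 mm outside diameter, 17 mm bore, 12 mm high, lying flat (0.07 kg). The smaller of the two bearings. Point: its centre, 6 mm above its underside; z up.
- key_bar_mid (a point): Key bar, in stock: plain bright square steel bar, 80 x 12 x 12 mm, lying down (0.09 kg). Point: its centre, 6 mm above its underside; x along its length, y across, z up.
- pinion_mid (a point): Pinion, in stock: dark steel toothed cylinder standing on end, 36 mm over the teeth, 32 mm high, 12 mm bore (0.19 kg). Point: its centre, 16 mm above its underside; z up.
- pillow_block_mid (a point): Pillow block, in stock: cast light-metal bearing block on its foot; foot 71 x 16 x 8 mm, in the middle an upright round housing 36 mm in diameter and 16 mm thick, 38 mm high in all (0.12 kg). Point: its middle, 19 mm above the underside; x along the foot, y across the 16 mm thickness (grip here), z up.
- bearing_large_mid (a point): Large ball bearing, stays in stock: bright steel ring, 52 mm outside diameter, 25 mm bore, 15 mm high, lying flat. Point: its centre, 7.5 mm above its underside; z up.
- flat_gear_mid (a point): Flat gear, stays in stock: dark steel spur gear, 60 mm over the teeth, 10 mm thick, WITHOUT a hub, 24 mm bore ringed by six small holes, lying flat. Point: its centre, 5 mm above its underside; z up.
There are look-alikes about, which are no part of the job. What is shaped like the part that bears bearing_small_mid but blue or green is not meant.

How it is judged:
At the end, for the whole second after the job is handed in: The five parts lie in their own compartments, on the floor (within 4 mm), at rest, the same way up as in stock (within 0.12 rad): hub gear wide, small bearing middle, key bar narrow in the long tray; pillow block wide, pinion narrow in the short one. Large bearing and flat gear moved under 30 mm (x of hub_gear_hub in the frame of tray3 between -0.087 and -0.057 m and y of hub_gear_hub in the frame of tray3 between -0.029 and 0.029 m and z of hub_gear_hub in the frame of tray3 between 0.024 and 0.032 m and angle between each of hub_gear_hub, bearing_small_mid, pillow_block_mid, pinion_mid's own z axis and vertical below 0.12 rad and linear speed of each of hub_gear, bearing_small, key_bar, pillow_block, pinion below 0.02 m/s and x of bearing_small_mid in the frame of tray3 between -0.009 and 0.031 m and y of bearing_small_mid in the frame of tray3 between -0.039 and 0.039 m and z of bearing_small_mid in the frame of tray3 between 0.006 and 0.014 m and x of key_bar_mid in the frame of tray3 between 0.055 and 0.111 m and y of key_bar_mid in the frame of tray3 between -0.035 and 0.035 m and z of key_bar_mid in the frame of tray3 between 0.006 and 0.014 m and angle between key_bar_mid's own x axis and vertical between 1.45 and 1.69 rad and x of pillow_block_mid in the frame of tray2 between -0.069 and 0.003 m and y of pillow_block_mid in the frame of tray2 between -0.051 and 0.051 m and z of pillow_block_mid in the frame of tray2 between 0.019 and 0.027 m and x of pinion_mid in the frame of tray2 between 0.028 and 0.06 m and y of pinion_mid in the frame of tray2 between -0.041 and 0.041 m and z of pinion_mid in the frame of tray2 between 0.016 and 0.024 m and distance of each of bearing_large_mid, flat_gear_mid from where it was at the start of the episode below 0.03 m); the robot touches nothing.
It fails at once if a kit part is dropped: it falls free of the fingers at more than 0.8 m/s, as after a fall of over 30 mm ((linear speed of hub_gear above 0.8 m/s and contact force between the fingers and hub_gear below 0.1 N) or (linear speed of bearing_small above 0.8 m/s and contact force between the fingers and bearing_small below 0.1 N) or (linear speed of key_bar above 0.8 m/s and contact force between the fingers and key_bar below 0.1 N) or (linear speed of pillow_block above 0.8 m/s and contact force between the fingers and pillow_block below 0.1 N) or (linear speed of pinion above 0.8 m/s and contact force between the fingers and pinion below 0.1 N)).
It also fails if it takes over 106 s, if anything falls off the work surface, if the arm or the gripper's body presses on something with over 40 N, if the wrist force passes 120 N, or if a joint passes its speed limit or range.

## Robot

A 6-joint arm with a two-finger parallel gripper is mounted at the origin on the work surface. World frame = base frame: x ahead of the robot, y to its left, z up, the work surface at z = 0. Lengths are in m, angles in rad, forces in N, time in s.
With the tool pointing down it reaches from about 0.35 to 0.85 m from the base axis. Payload 8.1 kg.
Tool frame: the origin (TCP) lies on the centre line of the jaws, within the pads' length; the fingertips stand robot.tip_reach ahead of it and the grasp point (between the pads) lies 5 mm behind it (robot.tip_reach is the distance from the TCP to the fingertips, in m); z points along the fingers, y is the direction in which the jaws open and shut (so a half turn about z gives the same grasp; the last joint's range is limited). The gripper opens to 93 mm and grips with 3 to 60 N. Pads are 15 mm wide; open, the fingers measure 128 mm over their backs; the gripper's body (75 mm by 188 mm) begins 65 mm behind the grasp point.
Start: joints at [-1.43, 0.13, 1.488, -0, 1.523, -0.085], TCP at [0.134, -0.585, 0.233] pointing down, gripper open.
Joint ranges: [-2.96, 2.96], [-0.89, 2.26], [0.02, 2.5], [-1.34, 4.48], [0, 2.73], [-2.66, 2.66]. Speed limits (rad/s): [2.39, 2.39, 2.79, 3.14, 3.14, 3.14].

## Interface

Orientations are given as a rotation vector (axis times angle).
In Python, from plant import sensors, read_camera, robot gives the robot as it stands.
- The arm moves only by the tool play_rows, never from a script. Its argument "series" is a list that holds one entry, the list of rows, each a list of 5 numbers: the closure, from -1 (fully open) to 1 (shut), then the shift along the world's x, y, z in m, then the turn about the world's z in rad. A call has 1 to 8 rows; each row is the pose to reach, as a shift and turn from the pose commanded when the call began; what a row does not reach only later rows make up. A row lasts 1/10 s, in which the tool goes at most 50 mm and 8.59 degrees, less where a joint would pass 70% of its speed; a pose out of reach is approached as far as the arm can. A call with a gripper value outside its range is refused whole. The fingers move at their own pace and stop on an object; "force" is the grip in N (left out, the last holds). Time passes only in rows, so rows that repeat a pose let the fingers close. It gives the time, the measured TCP pose, the force and the opening at its end, in the units of the state.
- sensors.read_state(): the state, without advancing time (a new reading comes with each control period).
- read_camera(name): name is "scene" or "top" or "wrist"; returns a dict with "color" (400x640x3 uint8, red, green, blue), "range_z" (400x640 float32, m along the optical axis (not along the pixel's ray), 0 where there is no reading), "intrinsics" (3x3 intrinsics, pixels), "rvec" (rotation vector, rad) and "tvec" (3), from world to camera coordinates, as OpenCV has them. Camera axes: x right, y down, z forward; pixel columns grow to the right and rows downward; lengths in m; the calibration is good to about 2 mm. A picture is of the moment at which its call begins.
- robot.close_job(): hands the job in, once; it reports no verdict.
The state is a dict: "t": time; "q": joint angles; "dq": joint speeds; "joint_torque": joint torques, N m; "tool_pos": TCP position; "orientation": TCP orientation; "force": force on the tool from outside, world axes, zero at the start; "wrist_torque": the same for the moment, N m; "opening": finger opening in m.
Only numpy, scipy, OpenCV 4.12 (cv2) and the standard library are available. Lean on these libraries where they do the work, as an engineer would, in place of code of your own. Each camera call takes 0.05 s, during which the arm holds its last target.

## Working session

There is one attempt and no reset: what is moved stays moved. The work goes in short steps, Python scripts to look and compute and a tool call to move; the robot and the scene stay as the last step left them, time stands still between calls to the robot, and variables do not carry over. Pictures are saved under pics/ and viewed, and the job is handed in when it is done.

Besides the shell and the picture viewer there is one more tool, called as name(argument=value, ...), one argument or row to a line, values as JSON. play_rows: Moves the arm, as the interface text tells. Its arguments: {"type":"object","properties":{"series":{"type":"array","items":{"type":"array","items":{"type":"array","items":{"type":"number"}}}},"force":{"type":"number"}},"required":["series"]}

```bash
ls; mkdir -p pics; python3 - <<'E'
from plant import sensors, read_camera, robot
import cv2,pickle,numpy as np
print(sensors.read_state()); print([a for a in dir(robot) if a[0]!='_'], robot.tip_reach)
for n in ("top","scene"):
    c=read_camera(n); pickle.dump(c,open(n+".pkl","wb")); cv2.imwrite(f"pics/{n}0.png",c["color"][:,:,::-1]); print(n,c["intrinsics"],c["rvec"],c["tvec"])
E
```

```text
pics
{'t': 0.0, 'q': array([-1.43039379e+00,  1.31162503e-01,  1.48923402e+00,  6.91529996e-06,
        1.52299430e+00, -8.53479931e-02]), 'dq': array([ 1.64574076e-04, -1.84167193e-04,  6.01714632e-05,  7.26591998e-04,
       -5.40114733e-04, -3.09610835e-04]), 'joint_torque': array([-2.98180552e-03, -5.59842610e+01, -4.91761351e+01,  7.64313480e-02,
        3.48999817e-02, -1.46259340e-04]), 'tool_pos': array([ 0.13428376, -0.58424231,  0.23161148]), 'orientation': array([-3.11981447e+00, -3.53652576e-01,  6.68588480e-05]), 'force': array([ 0.96536973, -0.44187921,  0.13387253]), 'wrist_torque': array([-0.02585963, -0.00454936, -0.05288908]), 'opening': 0.09282655631561354}
['IKError', 'close_job', 'tip_reach'] 0.014
top [[499.50624064   0.         314.32823987]
 [  0.         499.50624064 201.99428244]
 [  0.           0.           1.        ]] [ 2.16745462 -2.20674494  0.0579964 ] [0.02874418 0.58016831 1.15344107]
scene [[498.56859338   0.         317.04539215]
 [  0.         498.56859338 193.54888718]
 [  0.           0.           1.        ]] [ 1.78433314  1.99739045 -0.61398973] [ 0.05072889 -0.42937106  1.37857184]
```

View pics/top0.png

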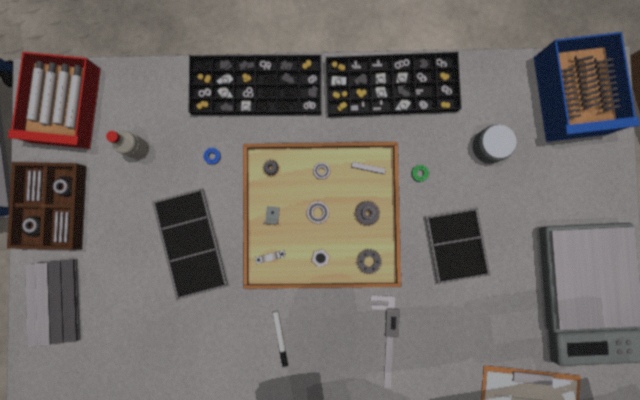

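View pics/scene0.png

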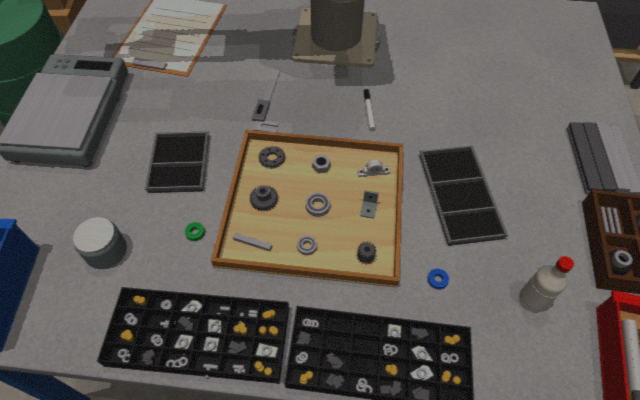

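```bash
cat > h.py <<'E'
import cv2,pickle,numpy as np
def load(n): return pickle.load(open(n+".pkl","rb"))
def cray(c,u,v):
    R=cv2.Rodrigues(np.array(c["rvec"]))[0];t=np.array(c["tvec"]).ravel();K=np.array(c["intrinsics"])
    o=-R.T@t; d=R.T@np.linalg.inv(K)@np.array([u,v,1.]); return o,d
def at(c,u,v,z):
    o,d=cray(c,u,v); return (o+d*(z-o[2])/d[2])
def proj(c,P):
    return cv2.projectPoints(np.array(P,float).reshape(-1,1,3),np.array(c["rvec"]),np.array(c["tvec"]),np.array(c["intrinsics"]),None)[0].reshape(-1,2)
def cloud(c):
    z=c["range_z"];h,w=z.shape;K=np.array(c["intrinsics"]);u,v=np.meshgrid(np.arange(w),np.arange(h))
    p=np.stack([(u-K[0,2])/K[0,0]*z,(v-K[1,2])/K[1,1]*z,z],-1)
    R=cv2.Rodrigues(np.array(c["rvec"]))[0];t=np.array(c["tvec"]).ravel()
    P=(p-t)@R; P[z==0]=np.nan; return P
E
python3 - <<'E'
from h import *
c=load("top"); im=c["color"][:,:,::-1]
def crop(n,x0,y0,x1,y1,s):
    cv2.imwrite(f"pics/{n}.png",cv2.resize(im[y0:y1,x0:x1],None,fx=s,fy=s,interpolation=cv2.INTER_CUBIC))
crop("stk",240,140,404,290,4.8)
crop("t3",145,180,235,300,5); crop("t2",415,200,495,290,6)
P=cloud(c)
for u,v in [(200,130),(520,220),(271,168),(321,171),(368,168),(367,212),(270,257),(245,215),(300,190)]: print(u,v,P[v,u].round(4),at(c,u,v,0).round(3))
E
```

```text
200 130 [ 0.7606  0.2909 -0.0024] [0.76 0.29 0.  ]
520 220 [ 0.5301 -0.4679 -0.0008] [ 0.53  -0.468  0.   ]
271 168 [0.6645 0.1203 0.0033] [0.665 0.121 0.   ]
321 171 [0.6549 0.0012 0.0052] [0.656 0.001 0.   ]
368 168 [ 0.6583 -0.1092  0.0184] [ 0.661 -0.111  0.   ]
367 212 [ 0.5554 -0.1058  0.0043] [ 0.556 -0.106  0.   ]
270 257 [0.4551 0.1217 0.0399] [0.453 0.126 0.   ]
245 215 [0.5526 0.1797 0.0287] [0.554 0.184 0.   ]
300 190 [0.6108 0.052  0.0014] [0.611 0.052 0.   ]
```

View pics/stk.png

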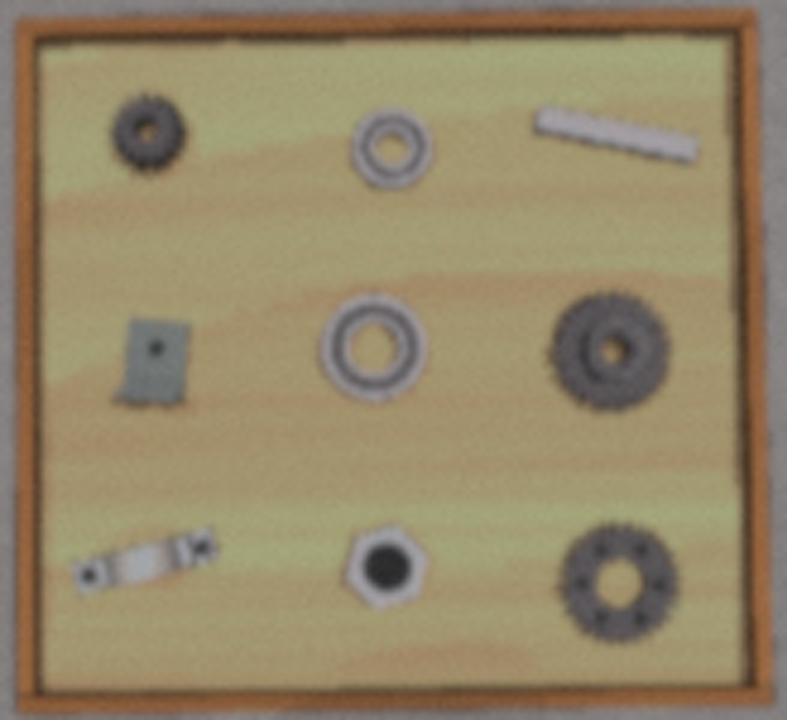

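View pics/t3.png

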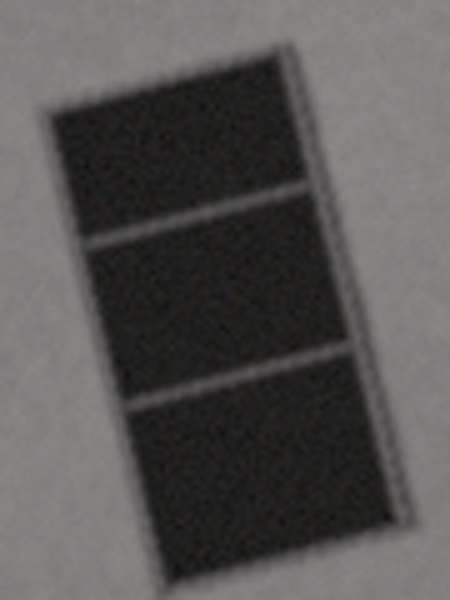

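View pics/t2.png

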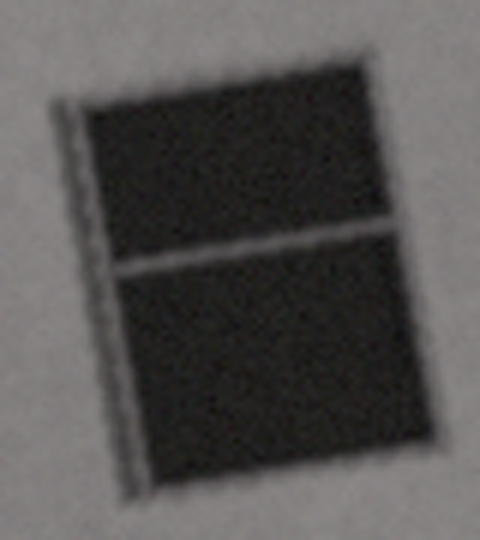

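```bash
python3 - <<'E'
from h import *
from scipy.optimize import least_squares
c=load("top")
s=lambda x,y:((x+.5)/4.8-.5+240,(y+.5)/4.8-.5+140)
for n,p,z in [("pinion",(148,129),.038),("pinion outline",(149,133),.022),("bearing",(392,149),.018),("keyA",(540,120),.018),("keyB",(698,150),.018),("hubtop",(617,350),.040),("hubdisc",(610,352),.020),("pbtop",(143,562),.044),("pbL",(89,577),.014),("pbR",(203,547),.014),("flat",(618,582),.016),("large",(375,347),.021),
 ("st TL",(38,38),.006),("TR",(738,35),.006),("BL",(38,693),.006),("BR",(745,690),.006)]:
    print(n,at(c,*s(*p),z).round(4))
def fit(off,sc,pts,x0):
    M=np.array([q for _,q in pts])/1000.; U=np.array([((p[0]+.5)/sc-.5+off[0],(p[1]+.5)/sc-.5+off[1]) for p,_ in pts])
    W=np.array([at(c,*u,z) for u,z in zip(U,M[:,2])])[:,:2]
    f=lambda x:((M[:,:2]@np.array([[np.cos(x[2]),np.sin(x[2])],[-np.sin(x[2]),np.cos(x[2])]])+x[:2])-W).ravel()
    r=least_squares(f,x0); print(r.x.round(4),np.degrees(r.x[2]),(r.fun.reshape(-1,2)*1000).round(1).tolist()); return r.x
fit((145,180),5,[((88,243),(50,56,18)),((308,185),(50,-56,18)),((128,405),(-28,56,18)),((352,347),(-28,-56,18)),((48,110),(118,60,18)),((165,592),(-118,60,18)),((284,47),(118,-60,18)),((400,527),(-118,-60,18))],[.5,.3,.2])
fit((415,200),6,[((115,268),(11,56,18)),((395,222),(11,-56,18)),((368,56),(79,-60,18)),((442,445),(-79,-60,18)),((82,102),(79,60,18)),((145,490),(-79,60,18))],[.5,-.3,.2])
E
```

```text
pinion [0.6636 0.1183 0.038 ]
pinion outline [0.6637 0.1194 0.022 ]
bearing [0.6541 0.0007 0.018 ]
keyA [ 0.6671 -0.0721  0.018 ]
keyB [ 0.6508 -0.1491  0.018 ]
hubtop [ 0.5528 -0.1049  0.04  ]
hubdisc [ 0.5526 -0.1035  0.02  ]
pbtop [0.4561 0.1227 0.044 ]
pbL [0.4478 0.152  0.014 ]
pbR [0.4614 0.0963 0.014 ]
flat [ 0.4411 -0.1051  0.016 ]
large [0.5571 0.0108 0.021 ]
st TL [0.7144 0.1755 0.006 ]
TR [ 0.7093 -0.172   0.006 ]
BL [0.3914 0.1786 0.006 ]
BR [ 0.387  -0.1667  0.006 ]
[0.4896 0.3118 0.2386] 13.67250866212273 [[-0.6, 2.4], [0.5, -3.1], [-0.6, 2.7], [0.8, -1.3], [1.8, 3.5], [-2.3, 2.5], [2.5, -1.9], [-2.0, -4.6]]
[ 0.4742 -0.3137  0.1397] 8.00197399915223 [[0.3, 1.2], [0.0, -0.8], [3.3, -3.3], [-2.4, -2.4], [2.5, 3.8], [-3.8, 1.4]]
```

play_rows(
  series=[
    [[-1,0.418,0.48,-0.05,0],[-1,0.418,0.48,-0.05,0],[-1,0.418,0.48,-0.05,0],[-1,0.418,0.48,-0.05,0],[-1,0.418,0.48,-0.05,0],[-1,0.418,0.48,-0.05,0],[-1,0.418,0.48,-0.05,0],[-1,0.418,0.48,-0.05,0]],
  ],
  force=30,
)

```text
t: 0.9
tool_pos: [0.397, -0.2822, 0.2009]
orientation: [-3.122, -0.354, 0.0]
force: [0.1, -0.6, 0.7]
opening: 0.093
```

play_rows(
  series=[
    [[-0.1,0.156,0.178,-0.02,0],[-0.1,0.156,0.178,-0.02,0],[-0.1,0.156,0.178,-0.02,0],[-0.1,0.156,0.178,-0.02,0],[-0.1,0.156,0.178,-0.02,0],[-0.1,0.156,0.178,-0.02,0],[-0.1,0.156,0.178,-0.02,0]],
  ],
)

```text
t: 1.6
tool_pos: [0.552, -0.1052, 0.1805]
orientation: [-3.121, -0.357, 0.003]
force: [1.1, -0.5, 0.1]
opening: 0.0513
```

```bash
cat > w.py <<'E'
import sys
from plant import sensors, read_camera
from h import *
n=sys.argv[1]; cam=sys.argv[2]
c=read_camera(cam); pickle.dump(c,open(n+".pkl","wb")); cv2.imwrite(f"pics/{n}.png",c["color"][:,:,::-1])
s=sensors.read_state(); R=cv2.Rodrigues(s["orientation"])[0]
print(s["t"],s["tool_pos"].round(4),"yaw",np.arctan2(R[1,0],R[0,0]).round(3),"q6",s["q"][5].round(2),"op",s["opening"],s["force"].round(1))
E
python3 w.py w1 wrist
```

```text
1.65 [ 0.5517 -0.1061  0.1807] yaw 0.226 q6 1.06 op 0.05122712195647754 [ 0.2 -0.6 -0.5]
```

View pics/w1.png

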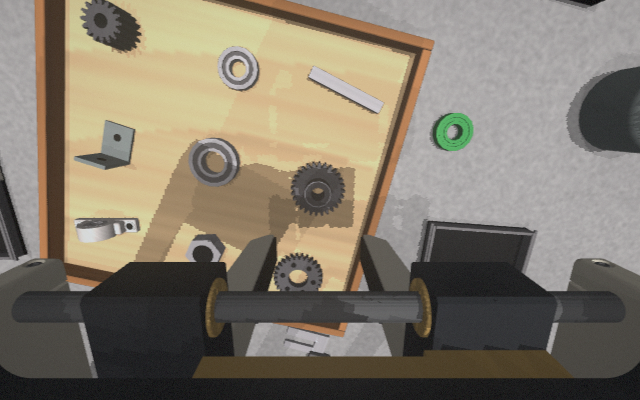

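```bash
python3 - <<'E'
from h import *
c=load("w1")
for n,u,v,z in [("hub",318,191,.04),("bear",238,68,.018),("kA",312,73,.018),("kB",379,104,.018),("pin",101,19,.038)]: print(n,at(c,u,v,z).round(4))
P=cloud(c); 
for u,v in [(322,205),(318,180),(345,90),(400,200)]: print(P[v,u].round(4))
E
```

```text
hub [ 0.5591 -0.1021  0.04  ]
bear [0.6583 0.0025 0.018 ]
kA [ 0.6703 -0.0702  0.018 ]
kB [ 0.6572 -0.1434  0.018 ]
pin [0.6685 0.1224 0.038 ]
[ 0.5458 -0.1094  0.0414]
[ 0.5696 -0.0996  0.0364]
[ 0.662  -0.106   0.0206]
[ 0.5617 -0.2002  0.0017]
```

```bash
python3 - <<'E'
from h import *
c=load("scene"); im=c["color"][:,:,::-1]
cv2.imwrite("pics/sc1.png",cv2.resize(im[130:280,210:410],None,fx=4,fy=4,interpolation=cv2.INTER_CUBIC))
E
python3 w.py w2 wrist; python3 - <<'E'
from h import *
c=load("w2"); im=c["color"][:,:,::-1]
cv2.imwrite("pics/w2c.png",cv2.resize(im[0:230,200:400],None,fx=2.6,fy=2.6,interpolation=cv2.INTER_CUBIC))
E
```

```text
1.7 [ 0.5516 -0.1067  0.181 ] yaw 0.225 q6 1.06 op 0.051399064800800386 [ 1.1 -0.4  0. ]
```

View pics/sc1.png

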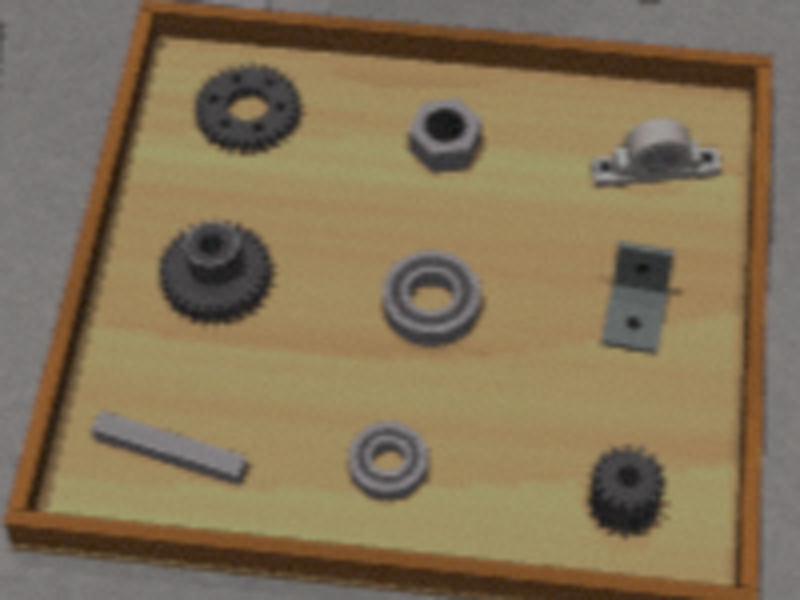

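View pics/w2c.png

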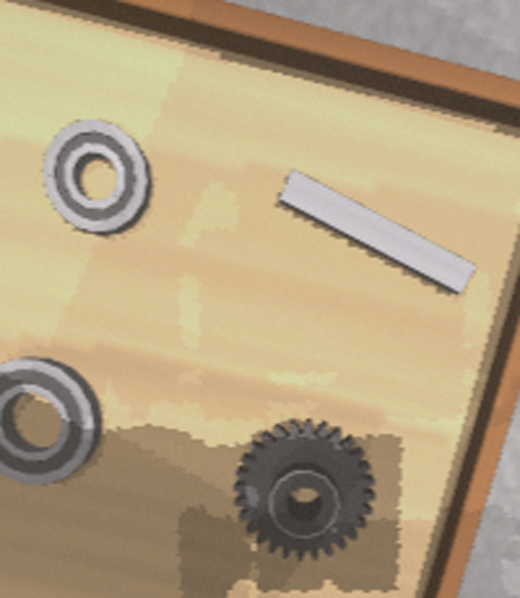

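```bash
python3 - <<'E'
from h import *
c=load("w2"); s=lambda x,y:((x+.5)/2.6-.5+200,(y+.5)/2.6-.5)
for n,p,z in [("hub",(304,503),.04),("disc",(305,488),.020),("bear",(98,177),.018),("kA",(286,188),.018),("kB",(467,278),.018),("large",(36,421),.021)]: print("W",n,at(c,*s(*p),z).round(4))
c=load("scene"); s=lambda x,y:((x+.5)/4-.5+210,(y+.5)/4-.5+130)
for n,p,z in [("hub",(213,243),.04),("disc",(216,270),.020),("bear",(389,456),.018),("kA",(243,462),.018),("kB",(98,424),.018),("large",(433,291),.021),("pinion",(628,476),.038)]: print("S",n,at(c,*s(*p),z).round(4))
E
```

```text
W hub [ 0.5563 -0.1021  0.04  ]
W disc [ 0.558 -0.102  0.02 ]
W bear [0.6583 0.0021 0.018 ]
W kA [ 0.6706 -0.0688  0.018 ]
W kB [ 0.6545 -0.1456  0.018 ]
W large [0.5609 0.0121 0.021 ]
S hub [ 0.5531 -0.1026  0.04  ]
S disc [ 0.5567 -0.1022  0.02  ]
S bear [0.6561 0.0027 0.018 ]
S kA [ 0.6676 -0.0693  0.018 ]
S kB [ 0.6544 -0.1457  0.018 ]
S large [0.5576 0.0138 0.021 ]
S pinion [0.6646 0.1211 0.038 ]
```

play_rows(
  series=[
    [[-0.1,0.003,0.004,-0.05,0],[-0.1,0.003,0.004,-0.1,0],[-0.1,0.003,0.004,-0.125,0],[-0.1,0.003,0.004,-0.142,0],[-0.1,0.003,0.004,-0.142,0],[0.6,0.003,0.004,-0.142,0],[0.6,0.003,0.004,-0.142,0],[0.6,0.003,0.004,-0.142,0]],
  ],
)

```text
t: 2.5
tool_pos: [0.5562, -0.1026, 0.041]
orientation: [3.121, 0.353, 0.004]
force: [-0.1, -0.5, 0.3]
opening: 0.0315
```

play_rows(
  series=[
    [[1,0,0,-0.002,0],[1,0,0,-0.002,0],[1,0,0,-0.002,0],[1,0,0,0.02,0],[1,0,0,0.06,0]],
  ],
  force=40,
)

```text
t: 3.0
tool_pos: [0.5521, -0.1011, 0.0965]
orientation: [-3.119, -0.354, 0.011]
force: [0.1, 0.0, -3.2]
opening: 0.0271
```

play_rows(
  series=[
    [[1,-0.13,0.398,0.04,0],[1,-0.13,0.398,0.04,0],[1,-0.13,0.398,0.04,0],[1,-0.13,0.398,0.04,0],[1,-0.13,0.398,0.04,0],[1,-0.13,0.398,0.04,0],[1,-0.13,0.398,0.04,0],[1,-0.13,0.398,0.04,0]],
  ],
)

```text
t: 3.8
tool_pos: [0.4304, 0.2783, 0.1378]
orientation: [-3.121, -0.354, -0.001]
force: [0.9, 1.1, -3.2]
opening: 0.0271
```

play_rows(
  series=[
    [[1,-0.01,0.02,-0.002,0],[1,-0.01,0.02,-0.002,0],[1,-0.01,0.02,-0.002,0]],
  ],
)

```text
t: 4.1
tool_pos: [0.4211, 0.2965, 0.1351]
orientation: [3.121, 0.357, -0.001]
force: [1.3, -0.6, -2.8]
opening: 0.0271
```

```bash
python3 w.py w3 wrist
```

```text
4.15 [0.4215 0.2959 0.1352] yaw 0.226 q6 1.86 op 0.02717460598252685 [ 0.3 -0.3 -3. ]
```

View pics/w3.png

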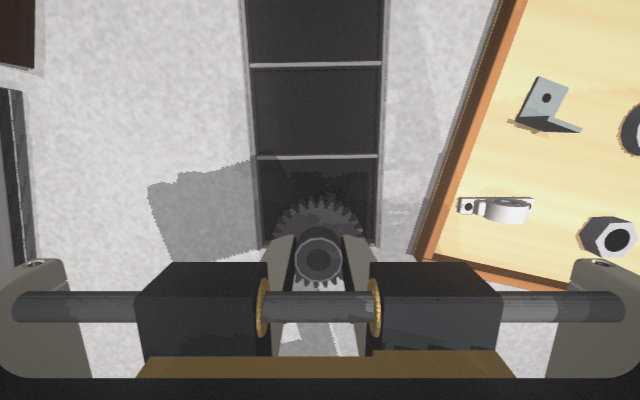

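```bash
python3 - <<'E'
from h import *
c=load("w3")
p=[at(c,u,v,.018)[:2] for u,v in [(251,64),(381,63),(257,157),(377,155)]]
print(np.array(p).round(4), (p[0]+p[1])/2,(p[2]+p[3])/2, [at(c,*q,.042).round(3) for q in [(503,206),(467,207),(533,204)]])
print([np.linalg.norm(p[0]-p[1]),np.linalg.norm(p[2]-p[3])])
E
```

```text
[[0.5283 0.3809]
 [0.5538 0.2738]
 [0.4522 0.3626]
 [0.4787 0.2556]] [0.54105862 0.32734991] [0.46545643 0.30914198] [array([0.462, 0.141, 0.042]), array([0.454, 0.171, 0.042]), array([0.47 , 0.116, 0.042])]
[np.float64(0.11015803042255107), np.float64(0.1102414416800717)]
```

play_rows(
  series=[
    [[1,0,0.001,-0.045,0],[1,0,0.001,-0.08,0],[1,0,0.001,-0.09,0],[1,0,0.001,-0.094,0],[1,0,0.001,-0.096,0],[1,0,0.001,-0.097,0],[1,0,0.001,-0.097,0]],
  ],
)

```text
t: 4.85
tool_pos: [0.4228, 0.298, 0.04]
orientation: [-3.121, -0.354, -0.004]
force: [-0.6, -0.3, -2.9]
opening: 0.0272
```

play_rows(
  series=[
    [[1,0,0,-0.001,0],[1,0,0,-0.002,0],[1,0,0,-0.003,0],[1,0,0,-0.003,0]],
  ],
)

```text
t: 5.25
tool_pos: [0.4225, 0.2981, 0.0381]
orientation: [-3.121, -0.354, -0.003]
force: [-9.1, -4.8, 20.2]
opening: 0.0268
```

play_rows(
  series=[
    [[1,0,0,0.001,0],[0.1,0,0,0.001,0],[0.1,0,0,0.001,0],[0.1,0,0,0.003,0],[0.1,0,0,0.04,0],[0,0,0,0.08,0],[0,0,0,0.12,0]],
  ],
)

```text
t: 5.95
tool_pos: [0.4211, 0.2972, 0.1563]
orientation: [3.121, 0.354, -0.002]
force: [0.5, -0.6, -0.6]
opening: 0.0462
```

```bash
python3 w.py w4 wrist
```

```text
6.0 [0.4247 0.2993 0.1645] yaw 0.226 q6 1.86 op 0.04654526122489839 [2.5 1.8 5.5]
```

View pics/w4.png

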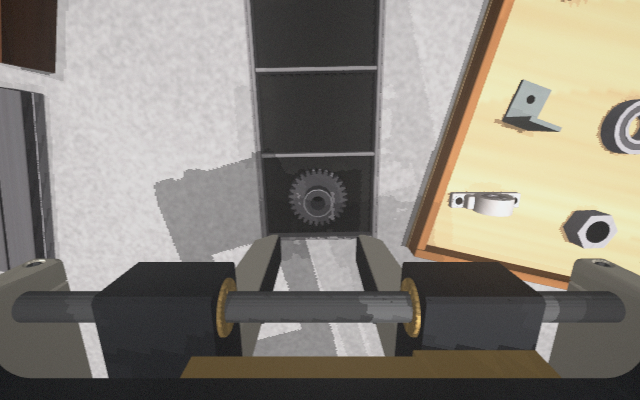

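play_rows(
  series=[
    [[-0.2,0.233,-0.296,-0.06,0],[-0.2,0.233,-0.296,-0.06,0],[-0.2,0.233,-0.296,-0.06,0],[-0.2,0.233,-0.296,-0.06,0],[-0.2,0.233,-0.296,-0.06,0],[-0.2,0.233,-0.296,-0.06,0],[-0.2,0.233,-0.296,-0.06,0],[-0.2,0.233,-0.296,-0.06,0]],
  ],
)

```text
t: 6.8
tool_pos: [0.6559, -0.0018, 0.0943]
orientation: [3.121, 0.351, -0.0]
force: [-0.1, -0.3, 0.3]
opening: 0.056
```

```bash
python3 w.py w5 wrist
```

```text
6.85 [ 0.6572 -0.005   0.0935] yaw 0.222 q6 1.26 op 0.05562823695989552 [-3.7 -2.3 -0.2]
```

View pics/w5.png

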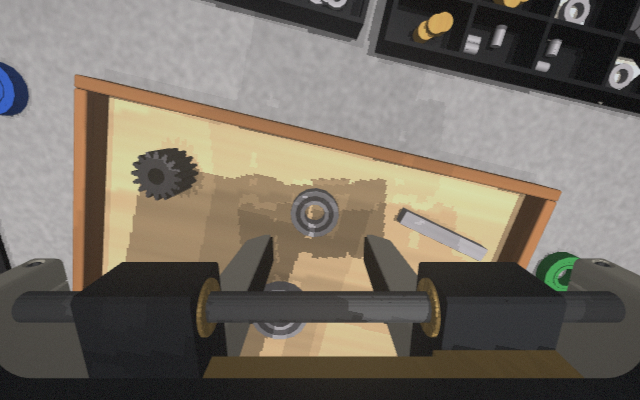

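```bash
python3 w.py w6 wrist; python3 - <<'E'
from h import *
c=load("w5")
print([at(c,*q,z).round(4) for *q,z in [(315,213,.018),(403,214,.018),(484,252,.018),(156,176,.038)]])
E
```

```text
6.9 [ 0.6558 -0.0027  0.0937] yaw 0.222 q6 1.27 op 0.05547534102999785 [-1.1 -0.1  0.9]
[array([0.6589, 0.0027, 0.018 ]), array([ 0.6741, -0.0681,  0.018 ]), array([ 0.6569, -0.1455,  0.018 ]), array([0.6668, 0.1224, 0.038 ])]
```

play_rows(
  series=[
    [[-0.2,0.001,0.003,-0.03,0],[-0.2,0.001,0.003,-0.06,0],[-0.2,0.001,0.003,-0.07,0],[-0.2,0.001,0.003,-0.072,0],[1,0.001,0.003,-0.072,0],[1,0.001,0.003,-0.072,0],[1,0.001,0.003,-0.072,0],[1,0.001,0.003,-0.072,0]],
  ],
  force=25,
)

```text
t: 7.7
tool_pos: [0.6569, 0.0045, 0.0253]
orientation: [3.121, 0.354, 0.004]
force: [-0.4, 1.2, 5.3]
opening: 0.039
```

play_rows(
  series=[
    [[1,0,0,0,0],[1,0,0,0.02,0],[1,0,0,0.06,0],[1,0,0,0.08,0]],
  ],
)

```text
t: 8.1
tool_pos: [0.6569, 0.0044, 0.1069]
orientation: [3.121, 0.354, 0.005]
force: [0.7, -0.5, 0.0]
opening: 0.0391
```

```bash
python3 w.py w7 wrist
```

```text
8.15 [0.6589 0.0043 0.1105] yaw 0.226 q6 1.27 op 0.03900524159065422 [1.7 0.2 1.7]
```

View pics/w7.png

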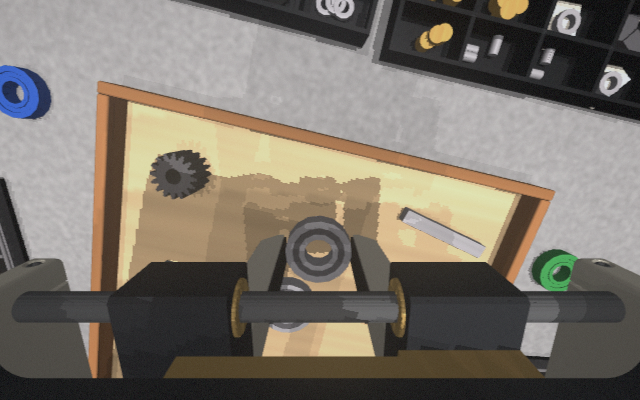

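play_rows(
  series=[
    [[1,-0.154,0.313,0,0],[1,-0.154,0.313,0,0],[1,-0.154,0.313,0,0],[1,-0.154,0.313,0,0],[1,-0.154,0.313,0,0],[1,-0.154,0.313,0,0],[1,-0.154,0.313,0,0],[1,-0.154,0.313,0,0]],
  ],
)

```text
t: 8.95
tool_pos: [0.4983, 0.3225, 0.1031]
orientation: [-3.119, -0.363, 0.001]
force: [0.9, -0.8, -0.1]
opening: 0.0389
```

play_rows(
  series=[
    [[1,0,0,-0.04,0],[1,0,0,-0.06,0],[1,0,0,-0.07,0],[1,0,0,-0.074,0],[1,0,0,-0.076,0],[1,0,0,-0.077,0],[1,0,0,-0.077,0]],
  ],
)

```text
t: 9.65
tool_pos: [0.5025, 0.3177, 0.0275]
orientation: [-3.121, -0.353, -0.003]
force: [-0.4, -0.2, -0.5]
opening: 0.039
```

Target contact is about z .0235; step down to touch.

play_rows(
  series=[
    [[1,0,0,-0.001,0],[1,0,0,-0.002,0],[1,0,0,-0.003,0],[1,0,0,-0.004,0],[1,0,0,-0.005,0],[1,0,0,-0.005,0]],
  ],
)

```text
t: 10.25
tool_pos: [0.5018, 0.3176, 0.0232]
orientation: [3.121, 0.354, 0.0]
force: [-7.8, -4.2, 15.5]
opening: 0.0387
```

play_rows(
  series=[
    [[1,0,0,0.001,0],[-0.15,0,0,0.001,0],[-0.15,0,0,0.001,0],[-0.15,0,0,0.003,0],[-0.15,0,0,0.04,0],[-0.15,0,0,0.08,0],[-0.15,0,0,0.12,0],[-0.15,0,0,0.12,0]],
  ],
)

```text
t: 11.05
tool_pos: [0.5054, 0.3195, 0.1489]
orientation: [-3.117, -0.354, -0.017]
force: [1.1, 0.6, 1.0]
opening: 0.0536
```

```bash
python3 w.py w8 wrist
```

```text
11.1 [0.504  0.3187 0.1455] yaw 0.226 q6 1.82 op 0.05339078446911817 [-0.3 -0.1 -0.4]
```

View pics/w8.png

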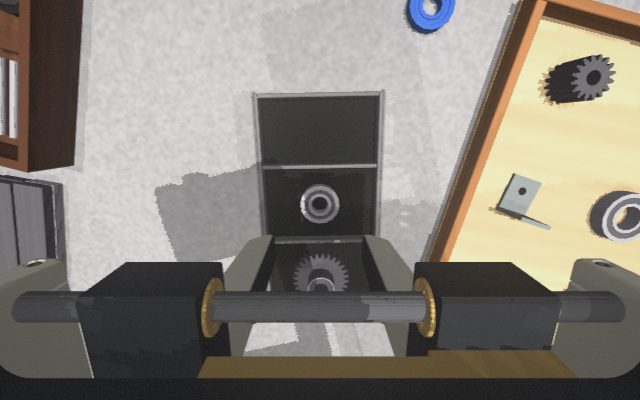

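play_rows(
  series=[
    [[0.15,0.158,-0.426,-0.03,1.14],[0.15,0.158,-0.426,-0.03,1.14],[0.15,0.158,-0.426,-0.03,1.14],[0.15,0.158,-0.426,-0.03,1.14],[0.15,0.158,-0.426,-0.03,1.14],[0.15,0.158,-0.426,-0.03,1.14],[0.15,0.158,-0.426,-0.03,1.14],[0.15,0.158,-0.426,-0.03,1.14]],
  ],
)

```text
t: 11.9
tool_pos: [0.6332, -0.0402, 0.1142]
orientation: [-2.429, -1.989, 0.003]
force: [0.1, -0.3, 0.2]
opening: 0.039
```

```bash
python3 w.py w9 wrist
```

```text
11.95 [ 0.6346 -0.0479  0.1137] yaw 1.385 q6 0.03 op 0.039760163231156345 [-2.6 -3.9  0.6]
```

play_rows(
  series=[
    [[0.15,0.028,-0.06,0,0],[0.15,0.028,-0.06,0,0],[0.15,0.028,-0.06,0,0],[0.15,0.028,-0.06,0,0]],
  ],
)

```text
t: 12.35
tool_pos: [0.6611, -0.0979, 0.1149]
orientation: [-2.436, -1.98, 0.002]
force: [0.7, 0.5, -0.3]
opening: 0.0395
```

```bash
python3 w.py w10 wrist
```

```text
12.4 [ 0.6611 -0.0972  0.1152] yaw 1.366 q6 -0.02 op 0.039257097252887396 [ 0.9 -0.1  0.3]
```

View pics/w10.png

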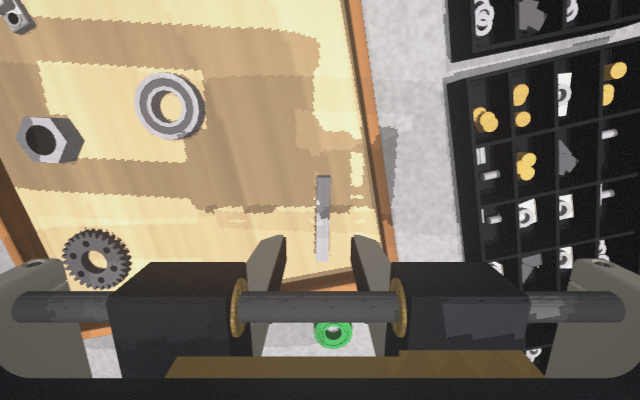

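```bash
python3 - <<'E'
from h import *
c=load("w10")
a,b=[at(c,*q,.018) for q in [(323.5,176),(321.5,260)]]
print(a,b,(a+b)/2,np.linalg.norm(a-b),np.degrees(np.arctan2(*(a-b)[[1,0]])))
E
```

```text
[ 0.6720982  -0.06772305  0.018     ] [ 0.65433436 -0.14525854  0.018     ] [ 0.66321628 -0.10649079  0.018     ] 0.07954436614185922 77.09589772668386
```

play_rows(
  series=[
    [[0.15,0.001,-0.01,-0.04,-0.012],[0.15,0.001,-0.01,-0.08,-0.012],[0.15,0.001,-0.01,-0.091,-0.012],[0.15,0.001,-0.01,-0.093,-0.012],[1,0.001,-0.01,-0.093,-0.012],[1,0.001,-0.01,-0.093,-0.012],[1,0.001,-0.01,-0.093,-0.012],[1,0.001,-0.01,-0.093,-0.012]],
  ],
  force=30,
)

```text
t: 13.2
tool_pos: [0.6634, -0.1085, 0.0242]
orientation: [2.448, 1.967, 0.001]
force: [-0.1, 0.1, -0.6]
opening: 0.0123
```

play_rows(
  series=[
    [[1,0,0,0,0],[1,0,0,0,0],[1,0,0,0.02,0],[1,0,0,0.06,0],[1,0,0,0.09,0],[1,0,0,0.09,0]],
  ],
)

```text
t: 13.8
tool_pos: [0.6662, -0.1095, 0.1194]
orientation: [2.443, 1.963, 0.008]
force: [0.3, -0.8, 0.3]
opening: 0.0112
```

```bash
python3 w.py w11 wrist
```

```text
13.85 [ 0.6649 -0.1092  0.1165] yaw 1.354 q6 -0.02 op 0.011400972837941135 [ 0.8 -0.8 -1.5]
```

View pics/w11.png

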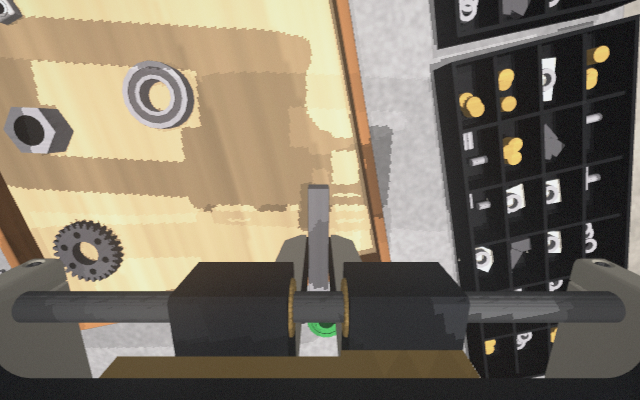

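play_rows(
  series=[
    [[1,-0.0915,0.443,0,0.454],[1,-0.0915,0.443,0,0.454],[1,-0.0915,0.443,0,0.454],[1,-0.0915,0.443,0,0.454],[1,-0.0915,0.443,0,0.454],[1,-0.0915,0.443,0,0.454],[1,-0.0915,0.443,0,0.454],[1,-0.0915,0.443,0,0.454]],
  ],
)

```text
t: 14.65
tool_pos: [0.58, 0.2845, 0.1109]
orientation: [-1.943, -2.467, 0.004]
force: [0.7, -0.1, -1.0]
opening: 0.0114
```

play_rows(
  series=[
    [[1,-0.01,0.05,0,0],[1,-0.01,0.05,0,0],[1,-0.01,0.05,0,0],[1,-0.01,0.05,0,0]],
  ],
)

```text
t: 15.05
tool_pos: [0.5715, 0.3318, 0.1117]
orientation: [-1.943, -2.468, 0.004]
force: [0.8, -0.2, -0.5]
opening: 0.0117
```

```bash
python3 w.py w12 wrist
```

```text
15.1 [0.5719 0.3315 0.1121] yaw 1.806 q6 0.21 op 0.011830349518564981 [ 1.5 -0.1 -0.3]
```

View pics/w12.png

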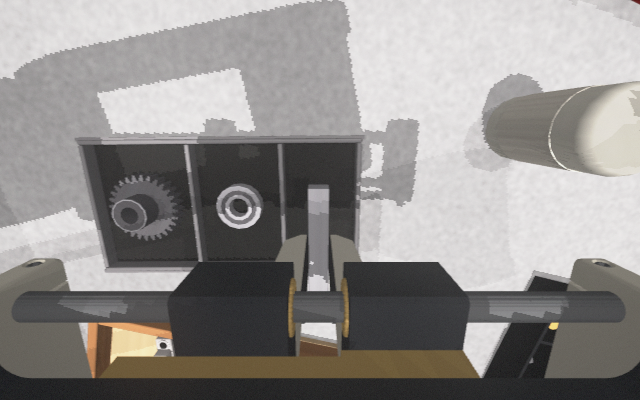

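```bash
python3 - <<'E'
from h import *
c=load("w12")
# divider top edges at v=150,200 ; right wall
for q in [(280,150),(285,150),(358,150),(282,210),(286,210),(353,200),(361,150)]: print(q,at(c,*q,.018).round(4))
T=np.array([.492,.3145]);y=np.radians(13.6);R=np.array([[np.cos(y),-np.sin(y)],[np.sin(y),np.cos(y)]])
for q in [(280,150),(285,150),(358,150),(361,150),(282,210),(286,210),(320,142)]: print(q,(R.T@(at(c,*q,.018)[:2]-T)*1000).round(1))
tcp=np.array([.5719,.3315]); print(R.T@(tcp-T))
E
```

```text
(280, 150) [0.5285 0.3769 0.018 ]
(285, 150) [0.5326 0.3779 0.018 ]
(358, 150) [0.5918 0.3921 0.018 ]
(282, 210) [0.5407 0.3261 0.018 ]
(286, 210) [0.5441 0.327  0.018 ]
(353, 200) [0.5991 0.3496 0.018 ]
(361, 150) [0.5942 0.3927 0.018 ]
(280, 150) [50.2 52.1]
(285, 150) [54.4 52.1]
(358, 150) [115.3  52. ]
(361, 150) [117.8  52. ]
(282, 210) [50.1 -0.1]
(286, 210) [53.6 -0.1]
(320, 142) [83.6 58.6]
[ 0.0816571  -0.00226452]
```

play_rows(
  series=[
    [[1,0.0025,0.0025,-0.04,0],[1,0.0025,0.0025,-0.075,0],[1,0.0025,0.0025,-0.083,0],[1,0.0025,0.0025,-0.086,0],[1,0.0025,0.0025,-0.087,0],[1,0.0025,0.0025,-0.088,0],[1,0.0025,0.0025,-0.088,0]],
  ],
)

```text
t: 15.8
tool_pos: [0.5757, 0.3362, 0.0273]
orientation: [1.943, 2.467, 0.004]
force: [-0.4, -0.2, -1.9]
opening: 0.0118
```

play_rows(
  series=[
    [[1,0,0,-0.001,0],[1,0,0,-0.002,0],[1,0,0,-0.003,0],[1,0,0,-0.003,0]],
  ],
)

```text
t: 16.2
tool_pos: [0.5744, 0.3358, 0.0222]
orientation: [-1.943, -2.469, 0.0]
force: [-0.0, 0.2, -0.2]
opening: 0.0116
```

play_rows(
  series=[
    [[1,0,0,-0.001,0],[1,0,0,-0.001,0],[1,0,0,-0.002,0],[1,0,0,-0.002,0]],
  ],
)

```text
t: 16.6
tool_pos: [0.5747, 0.3359, 0.0221]
orientation: [1.943, 2.468, 0.001]
force: [-5.8, -2.7, 12.8]
opening: 0.0115
```

play_rows(
  series=[
    [[1,0,0,0.001,0],[0.56,0,0,0.001,0],[0.56,0,0,0.001,0],[0.56,0,0,0.001,0],[0.56,0,0,0.02,0],[0.5,0,0,0.06,0],[0.4,0,0,0.1,0],[0.4,0,0,0.1,0]],
  ],
)

```text
t: 17.4
tool_pos: [0.5784, 0.3376, 0.1281]
orientation: [1.94, 2.465, 0.016]
force: [0.1, 1.2, 1.0]
opening: 0.0278
```

```bash
python3 w.py w13 wrist
```

```text
17.45 [0.5771 0.337  0.1249] yaw 1.808 q6 0.21 op 0.027773955076548496 [-0.4  0.3 -0. ]
```

View pics/w13.png

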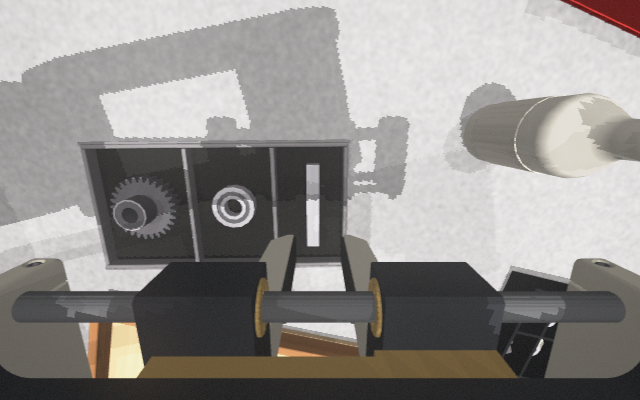

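play_rows(
  series=[
    [[0.1,-0.119,-0.211,0.02,0],[0.1,-0.119,-0.211,0.02,0],[0.1,-0.119,-0.211,0.02,0],[0.1,-0.119,-0.211,0.02,0],[0.1,-0.119,-0.211,0.02,0],[0.1,-0.119,-0.211,0.02,0],[0.1,-0.119,-0.211,0.02,0]],
  ],
)

```text
t: 18.15
tool_pos: [0.455, 0.1241, 0.1396]
orientation: [-1.945, -2.466, 0.0]
force: [0.5, 0.7, 0.4]
opening: 0.0421
```

```bash
python3 w.py w14 wrist
```

```text
18.2 [0.4555 0.1249 0.1398] yaw 1.807 q6 -0.08 op 0.04141401059513663 [ 0.6 -1.  -0.7]
```

View pics/w14.png

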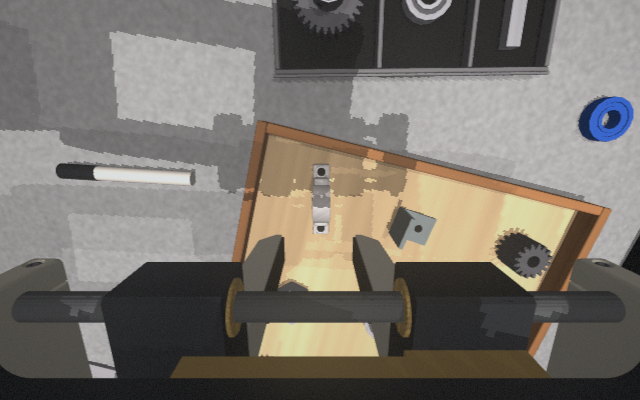

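```bash
python3 - <<'E'
from h import *
c=load("w14"); im=c["color"][:,:,::-1]
cv2.imwrite("pics/w14c.png",cv2.resize(im[150:270,260:400],None,fx=5,fy=5,interpolation=cv2.INTER_CUBIC))
a,b=at(c,321,172,.014),at(c,321,229,.014); print(a,b,(a+b)/2,np.degrees(np.arctan2(*(a-b)[[1,0]])),np.linalg.norm(a-b))
E
```

```text
[0.4513386  0.15458396 0.014     ] [0.46498144 0.09805762 0.014     ] [0.45816002 0.12632079 0.014     ] 103.56904736508976 0.058149413767840566
```

View pics/w14c.png

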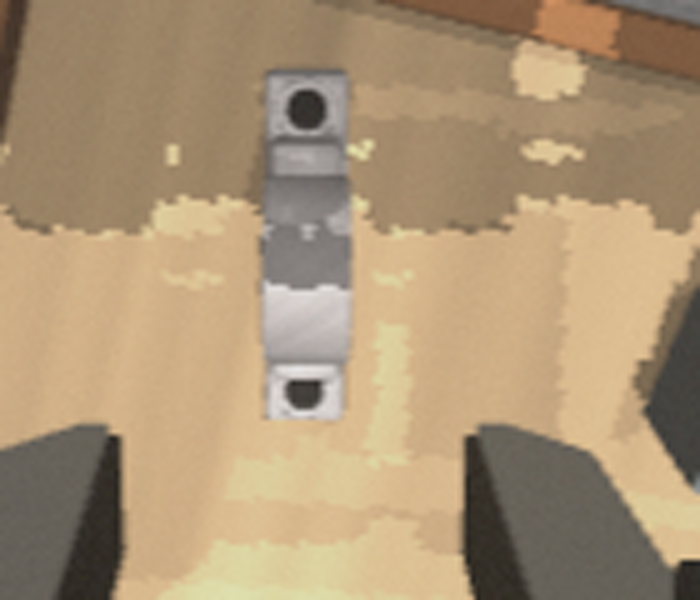

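play_rows(
  series=[
    [[0.1,0.002,0.001,-0.05,0],[0.1,0.002,0.001,-0.09,0],[0.1,0.002,0.001,-0.108,0],[0.1,0.002,0.001,-0.11,0],[1,0.002,0.001,-0.11,0],[1,0.002,0.001,-0.11,0],[1,0.002,0.001,-0.11,0],[1,0.002,0.001,-0.11,0]],
  ],
)

```text
t: 19.0
tool_pos: [0.4586, 0.126, 0.0317]
orientation: [1.942, 2.467, 0.003]
force: [-0.5, 1.0, 2.3]
opening: 0.0159
```

play_rows(
  series=[
    [[1,0,0,0,0],[1,0,0,0,0],[1,0,0,0.02,0],[1,0,0,0.06,0],[1,0,0,0.08,0],[1,0,0,0.08,0]],
  ],
)

```text
t: 19.6
tool_pos: [0.4601, 0.1261, 0.114]
orientation: [1.941, 2.465, 0.008]
force: [0.6, -0.6, -1.4]
opening: 0.0155
```

```bash
python3 w.py w15 wrist
```

```text
19.65 [0.4588 0.1258 0.1117] yaw 1.808 q6 -0.08 op 0.01572165839936543 [-0.1 -0.  -1.5]
```

View pics/w15.png

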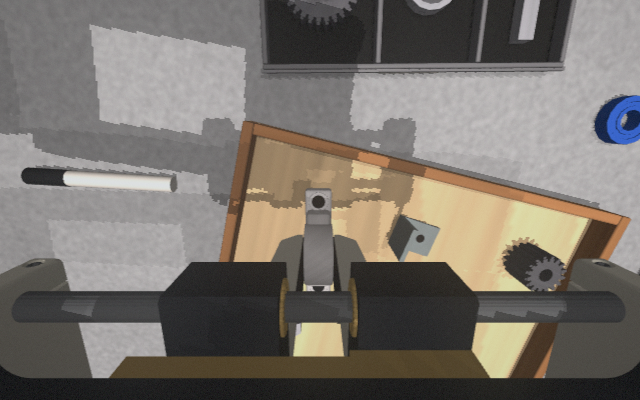

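play_rows(
  series=[
    [[1,-0.015,-0.4425,0.01,-0.097],[1,-0.015,-0.4425,0.01,-0.097],[1,-0.015,-0.4425,0.01,-0.097],[1,-0.015,-0.4425,0.01,-0.097],[1,-0.015,-0.4425,0.01,-0.097],[1,-0.015,-0.4425,0.01,-0.097],[1,-0.015,-0.4425,0.01,-0.097],[1,-0.015,-0.4425,0.01,-0.097]],
  ],
)

```text
t: 20.45
tool_pos: [0.4423, -0.2753, 0.1171]
orientation: [-2.059, -2.369, 0.0]
force: [1.0, 0.5, -1.1]
opening: 0.0158
```

play_rows(
  series=[
    [[1,-0.001,-0.043,0,0],[1,-0.001,-0.043,0,0],[1,-0.001,-0.043,0,0],[1,-0.001,-0.043,0,0]],
  ],
)

```text
t: 20.85
tool_pos: [0.4422, -0.3155, 0.1176]
orientation: [-2.058, -2.369, -0.001]
force: [-0.3, -0.0, -1.3]
opening: 0.0156
```

```bash
python3 w.py w16 wrist
```

```text
20.9 [ 0.4425 -0.3153  0.1181] yaw 1.712 q6 -0.85 op 0.015449447042014003 [ 0.6  0.2 -0.4]
```

View pics/w16.png

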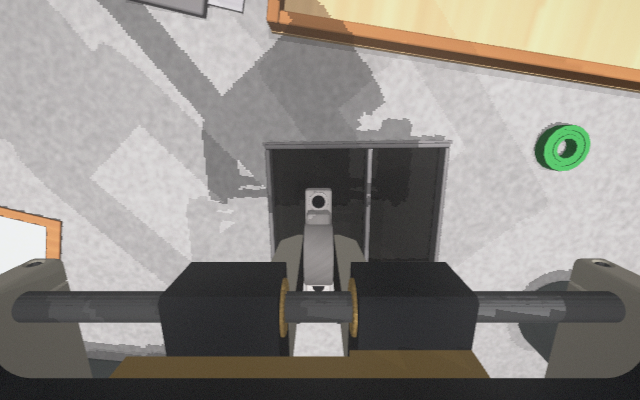

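```bash
python3 - <<'E'
from h import *
c=load("w16")
T=np.array([.476,-.312]);y=np.radians(8);R=np.array([[np.cos(y),-np.sin(y)],[np.sin(y),np.cos(y)]])
for q in [(367,150),(373,150),(364,240),(369,240),(272,150),(266,143),(451,143),(445,150)]: print(q,(R.T@(at(c,*q,.018)[:2]-T)*1000).round(1))
print(R.T@(np.array([.4425,-.3153])-T))
E
```

```text
(367, 150) [ 8.3 55.1]
(373, 150) [13.4 55.1]
(364, 240) [  9.1 -27.4]
(369, 240) [ 13.8 -27.4]
(272, 150) [-72.9  55.1]
(266, 143) [-77.8  60.9]
(451, 143) [79.3 60.9]
(445, 150) [74.9 55. ]
[-0.03363325  0.00139441]
```

Tray 2 pose agrees within about 1 mm. Lower.

play_rows(
  series=[
    [[1,0,0,-0.04,0],[1,0,0,-0.07,0],[1,0,0,-0.08,0],[1,0,0,-0.084,0],[1,0,0,-0.086,0],[1,0,0,-0.087,0],[1,0,0,-0.087,0]],
  ],
)

```text
t: 21.6
tool_pos: [0.4438, -0.3176, 0.0337]
orientation: [2.059, 2.37, -0.0]
force: [0.3, -0.1, -0.6]
opening: 0.0161
```

play_rows(
  series=[
    [[1,0,0,-0.001,0],[1,0,0,-0.002,0],[1,0,0,-0.003,0],[1,0,0,-0.003,0]],
  ],
)

```text
t: 22.0
tool_pos: [0.4431, -0.3172, 0.0297]
orientation: [2.06, 2.371, -0.0]
force: [-1.1, 0.4, 2.5]
opening: 0.0159
```

play_rows(
  series=[
    [[1,0,0,-0.001,0],[1,0,0,-0.001,0]],
  ],
)

```text
t: 22.2
tool_pos: [0.4432, -0.3173, 0.0297]
orientation: [2.06, 2.371, -0.0]
force: [-4.9, 2.9, 11.6]
opening: 0.0158
```

play_rows(
  series=[
    [[1,0,0,0.001,0],[0.45,0,0,0.001,0],[0.45,0,0,0.001,0],[0.45,0,0,0.001,0],[0.45,0,0,0.02,0],[0.2,0,0,0.06,0],[0,0,0,0.1,0],[0,0,0,0.1,0]],
  ],
)

```text
t: 23.0
tool_pos: [0.4461, -0.3196, 0.135]
orientation: [2.054, 2.364, 0.0]
force: [0.5, -1.2, 1.8]
opening: 0.0436
```

```bash
python3 w.py w17 wrist
```

```text
23.05 [ 0.445  -0.3187  0.132 ] yaw 1.711 q6 -0.86 op 0.045563841828728 [ 0.1 -0.1 -1.1]
```

View pics/w17.png

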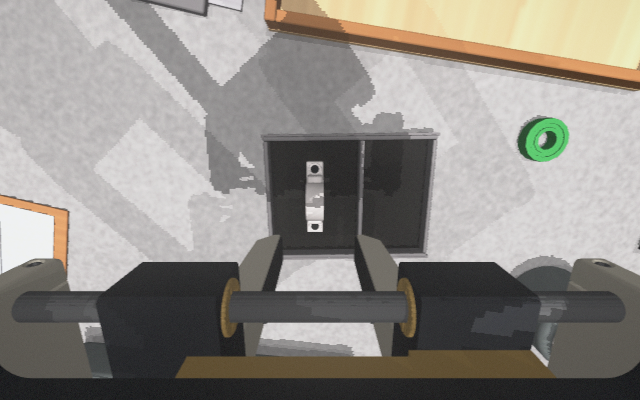

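play_rows(
  series=[
    [[-0.12,0.222,0.44,0.01,-1.57],[-0.12,0.222,0.44,0.01,-1.57],[-0.12,0.222,0.44,0.01,-1.57],[-0.12,0.222,0.44,0.01,-1.57],[-0.12,0.222,0.44,0.01,-1.57],[-0.12,0.222,0.44,0.01,-1.57],[-0.12,0.222,0.44,0.01,-1.57],[-0.12,0.222,0.44,0.01,-1.57]],
  ],
)

```text
t: 23.85
tool_pos: [0.6094, 0.0141, 0.134]
orientation: [-3.002, -0.923, 0.003]
force: [0.2, -1.4, 0.8]
opening: 0.0519
```

```bash
python3 w.py w18 wrist
```

```text
23.9 [0.6116 0.0208 0.1343] yaw 0.583 q6 0.93 op 0.05181953533189133 [-3.   2.5  0.4]
```

play_rows(
  series=[
    [[-0.12,0.055,0.1,0,-0.42],[-0.12,0.055,0.1,0,-0.42],[-0.12,0.055,0.1,0,-0.42],[-0.12,0.055,0.1,0,-0.42],[-0.12,0.055,0.1,0,-0.42]],
  ],
)

```text
t: 24.4
tool_pos: [0.6637, 0.1119, 0.134]
orientation: [3.127, 0.293, -0.004]
force: [-1.1, -1.3, 0.4]
opening: 0.0522
```

```bash
python3 w.py w19 wrist
```

```text
24.45 [0.6638 0.1113 0.1345] yaw 0.186 q6 1.48 op 0.05213457228829029 [-0.5 -0.   0.3]
```

View pics/w19.png

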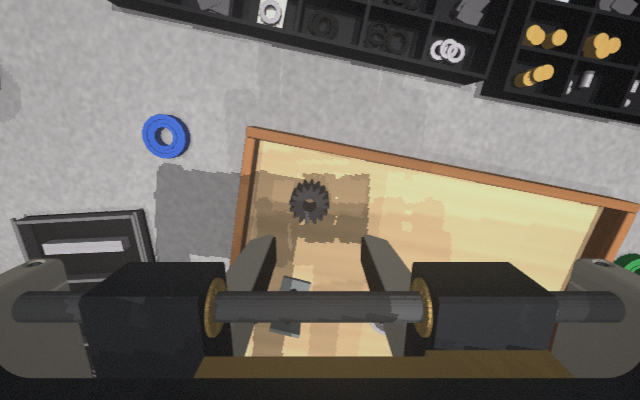

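```bash
python3 - <<'E'
from h import *
c=load("w19")
print([at(c,*q,z).round(4) for *q,z in [(310,206,.038),(310,201,.020)]])
E
```

```text
[array([0.6661, 0.121 , 0.038 ]), array([0.6658, 0.1214, 0.02  ])]
```

play_rows(
  series=[
    [[-0.12,0.002,0.01,-0.03,0],[-0.12,0.002,0.01,-0.07,0],[-0.12,0.002,0.01,-0.095,0],[-0.12,0.002,0.01,-0.1,0],[-0.12,0.002,0.01,-0.1,0],[1,0.002,0.01,-0.1,0],[1,0.002,0.01,-0.1,0],[1,0.002,0.01,-0.1,0]],
  ],
)

```text
t: 25.25
tool_pos: [0.6682, 0.1222, 0.0382]
orientation: [3.128, 0.287, 0.005]
force: [-0.9, -1.0, 5.5]
opening: 0.0344
```

play_rows(
  series=[
    [[1,0,0,0,0],[1,0,0,0,0],[1,0,0,0.02,0],[1,0,0,0.06,0],[1,0,0,0.08,0],[1,0,0,0.08,0]],
  ],
)

```text
t: 25.85
tool_pos: [0.6696, 0.1228, 0.1209]
orientation: [-3.128, -0.287, -0.012]
force: [1.5, 0.5, -1.6]
opening: 0.0342
```

```bash
python3 w.py w20 wrist
```

```text
25.9 [0.6681 0.1226 0.118 ] yaw 0.183 q6 1.49 op 0.034092744575763535 [-0.1  0.1 -1.5]
```

View pics/w20.png

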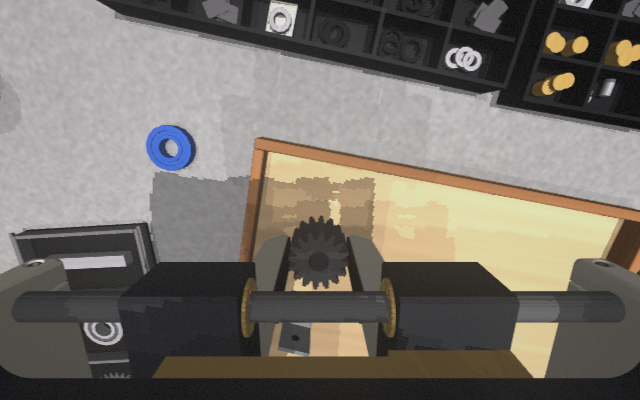

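play_rows(
  series=[
    [[1,-0.1485,-0.4285,0.005,-0.045],[1,-0.1485,-0.4285,0.005,-0.045],[1,-0.1485,-0.4285,0.005,-0.045],[1,-0.1485,-0.4285,0.005,-0.045],[1,-0.1485,-0.4285,0.005,-0.045],[1,-0.1485,-0.4285,0.005,-0.045],[1,-0.1485,-0.4285,0.005,-0.045],[1,-0.1485,-0.4285,0.005,-0.045]],
  ],
)

```text
t: 26.7
tool_pos: [0.5335, -0.2565, 0.1177]
orientation: [-3.132, -0.217, 0.005]
force: [0.6, 0.2, -1.8]
opening: 0.034
```

play_rows(
  series=[
    [[1,-0.017,-0.05,0,0],[1,-0.017,-0.05,0,0],[1,-0.017,-0.05,0,0],[1,-0.017,-0.05,0,0]],
  ],
)

```text
t: 27.1
tool_pos: [0.5182, -0.3042, 0.1185]
orientation: [-3.132, -0.217, 0.003]
force: [-0.3, 0.6, -1.1]
opening: 0.0343
```

```bash
python3 w.py w21 wrist
```

```text
27.15 [ 0.5187 -0.3039  0.1189] yaw 0.139 q6 0.82 op 0.033999264211133674 [ 0.3  1.1 -2.1]
```

View pics/w21.png

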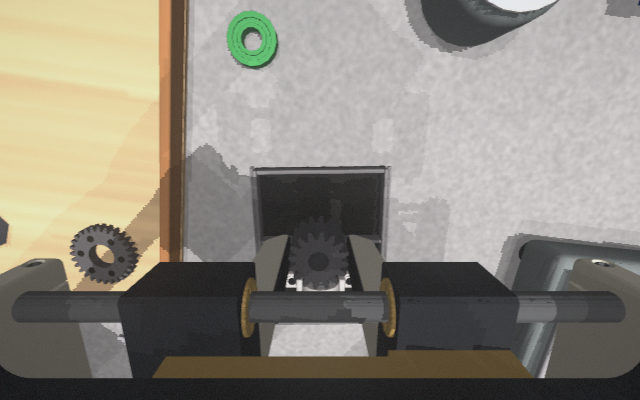

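play_rows(
  series=[
    [[1,0.001,-0.001,-0.04,0],[1,0.001,-0.001,-0.065,0],[1,0.001,-0.001,-0.075,0],[1,0.001,-0.001,-0.079,0],[1,0.001,-0.001,-0.081,0],[1,0.001,-0.001,-0.082,0],[1,0.001,-0.001,-0.082,0]],
  ],
)

```text
t: 27.85
tool_pos: [0.5207, -0.3071, 0.0397]
orientation: [3.133, 0.216, 0.003]
force: [1.5, -0.2, -2.8]
opening: 0.034
```

play_rows(
  series=[
    [[1,0,0,-0.001,0],[1,0,0,-0.002,0],[1,0,0,-0.003,0],[1,0,0,-0.003,0]],
  ],
)

```text
t: 28.25
tool_pos: [0.52, -0.3069, 0.0362]
orientation: [3.134, 0.216, 0.001]
force: [-1.8, 2.2, 4.4]
opening: 0.0342
```

play_rows(
  series=[
    [[1,0,0,-0.001,0],[1,0,0,-0.001,0]],
  ],
)

```text
t: 28.45
tool_pos: [0.52, -0.3069, 0.0361]
orientation: [3.134, 0.216, 0.001]
force: [-6.1, 4.2, 13.8]
opening: 0.0342
```

play_rows(
  series=[
    [[1,0,0,0.001,0],[-0.05,0,0,0.001,0],[-0.05,0,0,0.001,0],[-0.05,0,0,0.001,0],[-0.05,0,0,0.02,0],[-0.05,0,0,0.06,0],[-0.05,0,0,0.1,0],[-0.05,0,0,0.1,0]],
  ],
)

```text
t: 29.25
tool_pos: [0.5232, -0.3091, 0.1415]
orientation: [3.127, 0.216, 0.013]
force: [1.3, -0.3, 0.3]
opening: 0.049
```

play_rows(
  series=[
    [[-0.1,-0.2,-0.1,0.15,0],[-0.1,-0.2,-0.1,0.15,0],[-0.1,-0.2,-0.1,0.15,0],[-0.1,-0.2,-0.1,0.15,0],[-0.1,-0.2,-0.1,0.15,0],[-0.1,-0.2,-0.1,0.15,0],[-0.1,-0.2,-0.1,0.15,0],[-0.1,-0.2,-0.1,0.15,0]],
  ],
)

```text
t: 30.05
tool_pos: [0.3198, -0.4066, 0.2835]
orientation: [-3.134, -0.215, -0.0]
force: [0.6, 0.9, -0.7]
opening: 0.0513
```

```bash
python3 w.py top2 top;python3 w.py w22 wrist; python3 - <<'E'
from h import *
c=load("top2"); im=c["color"][:,:,::-1]
cv2.imwrite("pics/top2c.png",cv2.resize(im[130:310,140:500],None,fx=2.2,fy=2.2,interpolation=cv2.INTER_CUBIC))
E
```

```text
30.1 [ 0.3201 -0.406   0.2829] yaw 0.138 q6 0.43 op 0.050923414040502255 [ 0.1 -0.3  0.2]
30.15 [ 0.3203 -0.4057  0.2826] yaw 0.139 q6 0.43 op 0.05064137142293699 [-0.6 -0.4 -0.1]
```

View pics/top2c.png

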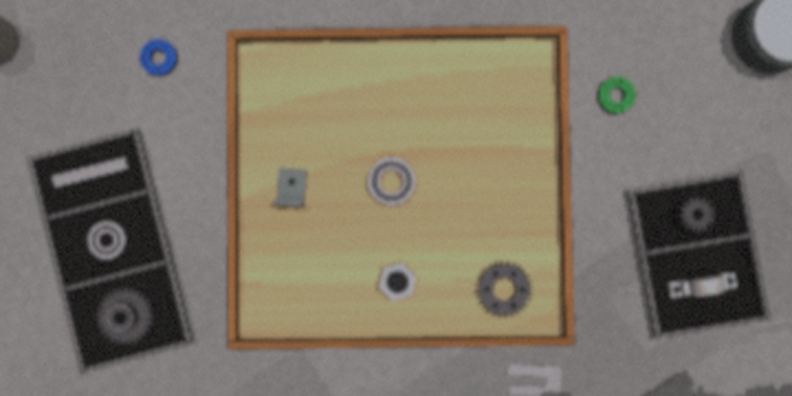

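View pics/w22.png

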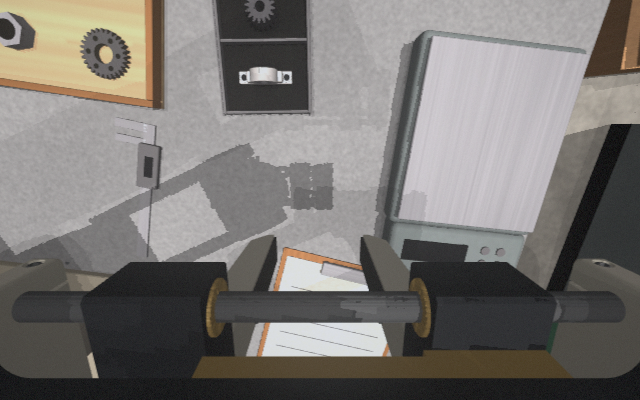

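```bash
python3 - <<'E'
from h import *
c=load("top2"); s=lambda x,y:((x+.5)/2.2-.5+140,(y+.5)/2.2-.5+130)
def fr(T,d,p):
    y=np.radians(d);R=np.array([[np.cos(y),-np.sin(y)],[np.sin(y),np.cos(y)]]); return (R.T@(p[:2]+.002-np.array(T))*1000).round(1)
T3=([.492,.3145],13.6);T2=([.476,-.312],8)
for n,p,z,T in [("hub top",(120,317),.038,T3),("bear",(106,240),.016,T3),("key",(90,172),.016,T3),("pinion",(698,214),.036,T2),("pb",(706,287),.042,T2)]: print(n,fr(*T,at(c,*s(*p),z)))
for n,p,z in [("large",(390,181),.021),("flat",(503,289),.016)]: print(n,at(c,*s(*p),z).round(4))
from plant import sensors,robot
print(np.abs(sensors.read_state()["dq"]).max()); print(robot.close_job())
E
```

```text
hub top [-72.2   0.2]
bear [10.2  1. ]
key [85.   0.4]
pinion [42.4 -0.1]
pb [-32.9   6.4]
large [0.5569 0.0125 0.021 ]
flat [ 0.4405 -0.1051  0.016 ]
0.008216842419037255
the job is handed in; nothing more can be done
None
```

Both kits are made up and I handed the job in at about 30 s of the 106 s allowed. The handing-in gave no verdict.

I lowered each part until the wrist force showed floor contact, with peak readings of 12 to 20 N, and only then opened the fingers. Nothing was dropped.

The last top picture gave these positions, in mm in each tray's frame:

| Part | Tray | x | y | Compartment centre x |
|---|---|---|---|---|
| Hub gear | long, wide | -72 | 0 | -72 |
| Small bearing | long, middle | 10 | 1 | 11 |
| Key bar | long, narrow | 85 | 0 | 83 |
| Pillow block | short, wide | -33 | 6 | -33 |
| Pinion | short, narrow | 42 | 0 | 44 |

- **Stock left in place:** the large bearing and the flat gear both measured within 2 mm of where they were at the start.
- **Robot at the end:** the arm stood clear of everything and was at rest.
- **Uprightness and floor height:** I judged these from the pictures and from the TCP height at contact; I did not measure them separately at the end.
- **Disagreement:** the cameras differed from each other by 2 to 5 mm in x and 1 to 4 mm in y. I used averaged positions and corrected with the wrist view. The 6 mm y reading for the pillow block is probably partly reading error on its rounded top, and it is well inside the 51 mm limit.

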